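# Angle a wooden strip past a post into its storage bay

### The arm

A 6-joint arm with a two-finger parallel gripper is mounted at the origin on a cart in front of the work surface, level with it; the furniture and walls round the work are solid. World frame = base frame: x ahead of the robot, y to its left, z up, the work surface at z = 0. Lengths are in m, angles in rad, forces in N, time in s.
With the tool pointing down it reaches from about 0.25 to 0.775 m from the base axis. Payload 4 kg.
Tool frame: the origin (TCP) lies at the centre of the arm's flange, where the gripper is bolted on; the fingertips stand 199 mm ahead of it and the grasp point (between the pads) lies 180 mm ahead of it; z points along the fingers, y is the line along which they close (so a half turn about z gives the same grasp; the last joint's range is limited). The gripper opens to 94 mm and grips with 3 to 60 N. Pads are 16 mm wide; open, the fingers measure 119 mm over their backs; the gripper's body (75 mm by 177 mm) begins 78 mm behind the grasp point.
Start: joints at [-1.325, 0.087, 1.371, -0, 1.684, -0.103], TCP at [0.188, -0.517, 0.405] pointing down, gripper open.
Joint ranges: [-3.1, 3.1], [-0.76, 2.03], [0.27, 2.55], [-1.08, 4.22], [0.17, 2.65], [-2.57, 2.57]. Speed limits (rad/s): [2.79, 2.79, 3.14, 3.14, 3.14, 3.14].

### API

Orientations are given as [roll, pitch, yaw] about the fixed x, y, z axes, in that order (R = Rz(yaw) Ry(pitch) Rx(roll)).
In Python, from bench import robot, eyes, models gives the robot as it stands.
- The arm moves only by the tool step_arm, never from a script. Its argument "commands" is a list that holds one entry, the list of rows, each a list of 7 numbers: the shift along the tool's x, y, z in mm, then the turn, a rotation vector about the tool's x, y, z in rad, then the finger opening in mm, from 0 to 94. In form: [[[tx, ty, tz, wx, wy, wz, gripper], ...]]. A call has 1 to 20 rows; each row shifts and turns the commanded pose from where the row before left it, along the tool's axes as they then stand; what a row does not reach is not made up. A row lasts 1/8 s, in which the tool goes at most 62.5 mm and 10.7 degrees, less where a joint would pass 70% of its speed; a pose out of reach is approached as far as the arm can. A call is refused whole if a number of a shift passes 62.5 or a number of a turn 0.188, either way. A call with a gripper value outside its range is refused whole. The fingers move at their own pace and stop on an object; the grip force is fixed at half the most. Time passes only in rows, so rows that do not move let the fingers close. It gives the time, the measured TCP pose, the force, the opening and the grip force at its end, in the units of the state.
- robot.get_obs(): the state, without advancing time (a new reading comes with each control period).
- eyes.snapshot(name): name is "scene" or "top" or "wrist"; returns a dict with "color" (384x512x3 uint8, red, green, blue), "camera_matrix" (3x3 intrinsics, pixels), "eye" and "rotation" of the camera in the world; the wrist camera has in their place "tool_from_camera" (4x4, takes a point from camera to tool coordinates, whose origin is the TCP and whose axes are the flange's). Camera axes: x right, y up, looking along -z (the intrinsics and any distortion apply to the point x, -y, -z); pixel columns grow to the right and rows downward; lengths in m; the calibration is good to about 2 mm. A picture is of the moment at which its call begins: read the wrist's pose just before it. There is no depth.
- robot.close_job(): hands the job in; it is judged then, once.
Trained networks look in a picture, given as the dict that the camera call returned (one of the last four; its "shot" number tells which), for a name from the list of things; names that differ only in an ending like _2 or _b are one class to them, and where a whole thing is asked for, a point or a joint stands for the part that bears it (a point fixed in the world has none). Each returns a list of dicts, best first, with "confidence" (0 to 1); they miss things now and then, are a little off and sometimes report something else, mostly with a low value. They report only what shows in the picture. A call takes as long as a camera call.
- models.masks_of(picture, query): "mask" (384x512 bool, what is visible of it) and "xy" ([column, row] in pixels, amid what is visible of it).
- models.tip_of(picture, query): "xy" ([column, row] in pixels: a listed point, or the origin of a listed thing).
The state is a dict: "time": time; "joint_positions": joint angles; "qvel": joint speeds; "joint_torque": joint torques, N m; "tool_pos": TCP position; "ee_rot": TCP orientation; "wrist_force": force on the tool from outside, world axes, zero at the start; "wrist_torque": the same for the moment, N m; "width": finger opening in m; "finger_force": force on a finger pad.
Only numpy, scipy, OpenCV 4.12 (cv2) and the standard library are available. Lean on these libraries where they do the work, as an engineer would, in place of code of your own. Each camera call takes 0.05 s, during which the arm holds its last target. There are 200 camera calls.

### The job

Put the loose wooden strip away in the low three-sided bay, by pushing only. The post at the mouth leaves too little room to push it straight in, so push its left end in first, through the gap between the post and the bay's right side wall, then push its right end to the left and forward until the whole strip is behind the post and lies flat along the back wall. Slide it on the table without pinching or lifting it, and leave the spool, stamp and eraser where they are.

Things in the scene. Friction and masses are not known exactly. Their poses are not given: they have to be found in the camera images.
- bay: Fixed bay of white board, walls 35 mm high and 16 thick, no floor of its own, open towards the robot, turned up to 5 degrees. Origin at table height at the middle of the back wall's inner face; x points into the back wall, away from the robot, y left along it, z up. Inside 285 mm wide (side walls' inner faces at y = -142.5 and +142.5 mm), 80 mm deep (open mouth at x = -80 mm).
- post: Fixed round steel post, 19 mm in diameter, 45 mm high, at the mouth of the bay, nearer to its left wall: axis 70 mm in front of the back wall's face and 50 to 60 mm left of the bay's middle; the gap from it to the right side wall is 183 to 193 mm, less than the strip's length. Origin on its axis at table height.
- strip: Loose straight strip of light wood, 220 mm long, 24 wide, 18 high, about 0.12 kg, sliding on the table with friction about 0.6. Starts in front of the bay, parallel to the back wall within 9 degrees, its left end to the right of the post. Origin at the centre of its underside; y along it to its left end, x across it towards the bay, z up.
- strip_left (a point): Centre of the strip's left end face, 110 mm along +y from the strip's centre and 9 mm up.
- strip_right (a point): Centre of the strip's right end face, 110 mm along -y from the strip's centre and 9 mm up.
- spool: Thread spool standing on the table left of the work, 29 mm in diameter, 48 mm high. Leave it. Origin at the centre of its underside.
- stamp: Wooden hand stamp with a turned knob standing on the table right of the work, 26 x 32 x 50 mm. Leave it. Origin at the centre of its underside.
- eraser: Small eraser in a sleeve lying on the table in front, right of the work, 17 x 43 x 12 mm. Leave it. Origin at the centre of its underside.

How it is judged:
On the way:
1. the strip's left end is in the bay, behind the post line, while its right end is still outside the mouth (x of strip_left in the frame of bay above -0.06 m and y of strip_left in the frame of bay between -0.1425 and 0.1425 m and x of strip_right in the frame of bay below -0.08 m), for 0.1 s.
At the end, for the whole second after the job is handed in: The strip lies still and flat on the table inside the bay, behind the post and along the back wall: at both ends the gap to the back wall is at most 10 mm (x of each of strip_left, strip_right in the frame of bay above -0.022 m and y of strip_left in the frame of bay below 0.147 m and y of strip_right in the frame of bay above -0.147 m and height (world z) of strip below 0.004 m and angle between strip's own z axis and vertical below 0.1 rad and linear speed of strip below 0.01 m/s); the robot touches nothing.
It fails at once if the strip is lifted off the table (by more than 10 mm) or tipped up (height (world z) of strip above 0.01 m or angle between strip's own z axis and vertical above 0.35 rad).
It fails at once if the strip is pinched: the fingers press on both of its long faces at once (contact force between the fingers and strip_c1 above 3 N and contact force between the fingers and strip_c2 above 3 N).
It fails at once if the spool, stamp or eraser is moved by more than 20 mm (distance of any of spool, stamp, eraser from where it was at the start of the episode above 0.02 m).
It also fails if it takes over 72 s, if anything falls off the work surface, if the arm or the gripper's body presses on something with over 40 N, if the wrist force passes 120 N, or if a joint passes its speed limit or range.

## Working session

There is one attempt and no reset: what is moved stays moved. The work goes in short steps, Python scripts to look and compute and a tool call to move; the robot and the scene stay as the last step left them, time stands still between calls to the robot, and variables do not carry over. Pictures are saved under pics/ and viewed, at most 10 in all, crops included, and the job is handed in when it is done.

Besides the shell and the picture viewer there is one more tool, called after ">>>" as name([rows], argument=value, ...), one row to a line, values as JSON. step_arm: Moves the arm, as the interface text tells. Its arguments: {"type":"object","properties":{"commands":{"type":"array"}},"required":["commands"]}

```bash
mkdir -p pics
cat > h.py <<'E'
import numpy as np, cv2
from bench import robot, eyes, models
def ray(p,xy):
    K=p["camera_matrix"]; d=np.array([(xy[0]-K[0,2])/K[0,0],-(xy[1]-K[1,2])/K[1,1],-1])
    return np.array(p["eye"]),np.array(p["rotation"])@d
def at(p,xy,z=0):
    e,d=ray(p,xy); return (e+d*(z-e[2])/d[2])
def save(p,n): cv2.imwrite("pics/"+n,p["color"][:,:,::-1])
E
python3 - <<'E'
from h import *
np.set_printoptions(precision=4,suppress=True)
o=robot.get_obs(); print(o["time"],o["tool_pos"],o["ee_rot"])
for n in ["top","scene"]:
    p=eyes.snapshot(n); save(p,n+"0.png"); print(n,list(p.keys()),p["eye"])
    for q,z in [("bay",0),("post",0),("strip",0),("strip_left",.009),("strip_right",.009),("spool",0),("stamp",0),("eraser",0)]:
        for r in models.tip_of(p,q)[:2]: print(q,r["confidence"],r["xy"],at(p,r["xy"],z))
E
```

```text
0.0 [ 0.1879 -0.5168  0.4035] [-3.1394 -0.0002  0.3487]
top ['color', 'camera_matrix', 'eye', 'rotation', 'shot'] [0.3293 0.0842 0.9365]Traceback (most recent call last):
  File "<stdin>", line 7, in <module>
  File "h.py", line 7, in at
    e,d=ray(p,xy); return (e+d*(z-e[2])/d[2])
                                        ~^^^
IndexError: invalid index to scalar variable.
```

```bash
sed -i 's/^def ray/from scipy.spatial.transform import Rotation as Ro\ndef ray/; s/np.array(p\["rotation"\])@d/Ro.from_euler("xyz",p["rotation"]).as_matrix()@d/' h.py
python3 - <<'E'
from h import *
np.set_printoptions(precision=4,suppress=True)
for n in ["top","scene"]:
    p=eyes.snapshot(n); save(p,n+"0.png"); print(n,p["rotation"],p["eye"])
    for q,z in [("bay",0),("post",0),("strip",0),("strip_left",.009),("strip_right",.009),("spool",0),("stamp",0),("eraser",0)]:
        for r in models.tip_of(p,q)[:2]: print(q,r["confidence"],r["xy"],at(p,r["xy"],z))
E
```

```text
top [ 0.1391 -0.0123 -1.5853] [0.3293 0.0842 0.9365]
post 0.61 [157.4, 191.1] [0.4667 0.2911 0.    ]
strip 0.78 [232.3, 215.9] [0.4101 0.1275 0.    ]
strip_left 0.65 [182.5, 212.2] [0.4188 0.2343 0.009 ]
strip_right 0.87 [284.5, 219.4] [0.4002 0.0145 0.009 ]
spool 0.59 [136.1, 243.6] [0.3531 0.3348 0.    ]
stamp 0.55 [364.7, 197.6] [ 0.4465 -0.1638  0.    ]
eraser 0.65 [358.3, 244.6] [ 0.3441 -0.1448  0.    ]
scene [ 0.9031 -0.008  -2.1252] [-0.3918  0.6015  0.8246]
bay 0.61 [189.8, 197.3] [0.556  0.2231 0.    ]
post 0.7 [184.0, 221.7] [0.4735 0.2788 0.    ]
strip 0.63 [209.3, 226.4] [0.4238 0.2312 0.    ]
strip 0.62 [249.6, 216.1] [0.4043 0.1228 0.    ]
strip_left 0.94 [209.5, 225.0] [0.4192 0.2324 0.009 ]
strip_right 0.95 [281.9, 198.1] [0.413 0.015 0.009]
spool 0.8 [184.2, 259.1] [ 0.3535  0.3339 -0.    ]
stamp 0.48 [210.2, 225.9] [0.4242 0.2284 0.    ]
```

View pics/top0.png

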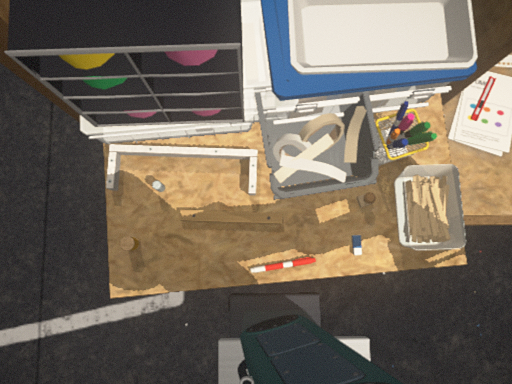

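View pics/scene0.png

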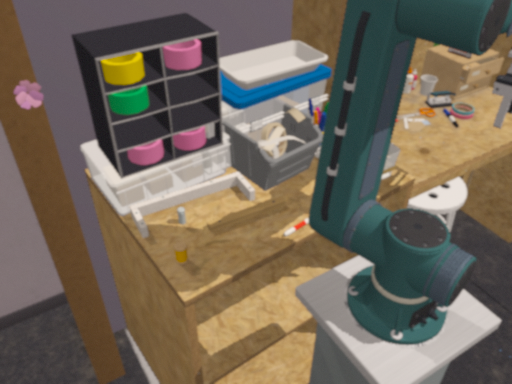

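Run:
```python
import cv2
a=cv2.imread("pics/top0.png")[135:245,95:295]
cv2.imwrite("pics/c0.png",cv2.resize(a,None,fx=4,fy=4,interpolation=cv2.INTER_CUBIC))
```

```text
(no output)
```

View pics/c0.png

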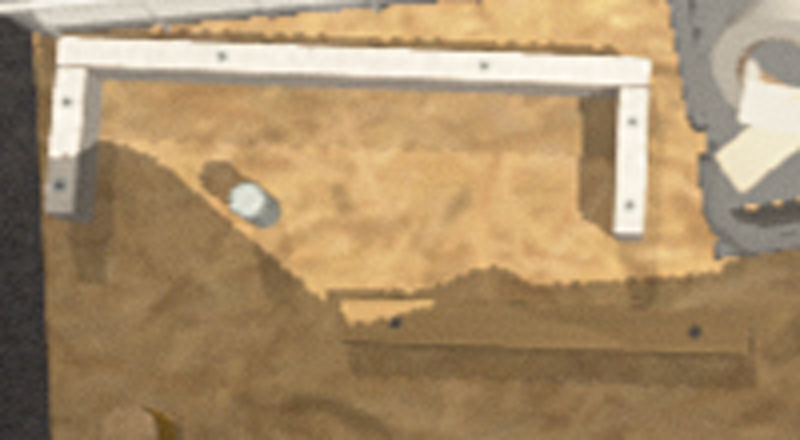

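Run:
```python
from h import *
np.set_printoptions(precision=4,suppress=True)
p=eyes.snapshot("top")
P=lambda u,v,z: at(p,(95+(u+.5)/4-.5,135+(v+.5)/4-.5),z)
for n,u,v,z in [("oBL",57,37,.035),("oBR",650,58,.035),("iBL",88,68,.035),("iBR",616,88,.035),("iFL",75,212,.035),("iFR",613,233,.035),("oFL",45,212,.035),("oFR",643,236,.035),("post",248,199,.045),
 ("s front L",345,342,.018),("s front R",752,352,.018),("s far L",330,293,.018)]: print(n,P(u,v,z))
for n in ["wrist"]:
    p=eyes.snapshot(n); save(p,"w0.png"); print(p["tool_from_camera"])
print(robot.get_obs()["time"])
```

```text
oBL [0.565  0.3886 0.035 ]
oBR [0.5498 0.0718 0.035 ]
iBL [0.5478 0.3716 0.035 ]
iBR [0.5336 0.0902 0.035 ]
iFL [0.4702 0.3761 0.035 ]
iFR [0.4554 0.0927 0.035 ]
oFL [0.4704 0.3918 0.035 ]
oFR [0.4536 0.0768 0.035 ]
post [0.4744 0.283  0.045 ]
s front L [0.401  0.2361 0.018 ]
s front R [0.3927 0.0194 0.018 ]
s far L [0.4273 0.2444 0.018 ]
[[ 0.0016  0.966   0.2584  0.0746]
 [ 1.     -0.0013 -0.001   0.0012]
 [-0.0006  0.2584 -0.966   0.0192]
 [ 0.      0.      0.      1.    ]]
1.1
```

>>> step_arm([
  [[0, 0, 0, 0, 0, 0.132, 0], [0, 0, 0, 0, 0, 0.132, 0], [0, 0, 0, 0, 0, 0.132, 0], [9, -46.5, 0, 0, 0, 0, 0], [9, -46.5, 0, 0, 0, 0, 0], [9, -46.5, 0, 0, 0, 0, 0], [9, -46.5, 0, 0, 0, 0, 0], [9, -46.5, 0, 0, 0, 0, 0], [9, -46.5, 0, 0, 0, 0, 0], [9, -46.5, 0, 0, 0, 0, 0], [9, -46.5, 0, 0, 0, 0, 0], [9, -46.5, 0, 0, 0, 0, 0], [9, -46.5, 0, 0, 0, 0, 0], [9, -46.5, 0, 0, 0, 0, 0], [9, -46.5, 0, 0, 0, 0, 0], [9, -46.5, 0, 0, 0, 0, 0], [9, -46.5, 0, 0, 0, 0, 0], [9, -46.5, 0, 0, 0, 0, 0], [9, -46.5, 0, 0, 0, 0, 0]],
])

```text
time: 3.48
tool_pos: [0.3669, 0.2212, 0.4049]
ee_rot: [-3.142, -0.001, -0.047]
wrist_force: [0.1, 0.3, 0.5]
width: 0.0009
finger_force: 0.0
```

```bash
cat >> h.py <<'E'
np.set_printoptions(precision=4,suppress=True)
YAW=-.047; O=np.array([.541,.2307]); c,s=np.cos(YAW),np.sin(YAW); RB=np.array([[c,-s],[s,c]])
def bay(w): return RB.T@(np.array(w)[:2]-O)
def world(b): return O+RB@np.array(b)
def wrist():
    o=robot.get_obs(); p=eyes.snapshot("wrist")
    T=np.eye(4); T[:3,:3]=Ro.from_euler("xyz",o["ee_rot"]).as_matrix(); T[:3,3]=o["tool_pos"]
    M=T@np.array(p["tool_from_camera"]); p2=dict(p); p2["eye"]=M[:3,3]; p2["rotation"]=Ro.from_matrix(M[:3,:3]).as_euler("xyz")
    return p,p2,o
def find(p,p2,qs):
    for q,z in qs:
        for r in models.tip_of(p,q)[:1]:
            w=at(p2,r["xy"],z); print(q,r["confidence"],np.round(r["xy"]),"world",w[:2],"bay",bay(w))
Q=[("bay",0),("post",0),("strip",0),("strip_left",.009),("strip_right",.009)]
def look(n,qs=Q):
    p,p2,o=wrist(); save(p,n); print("t",o["time"],"tool bay",bay(o["tool_pos"]),o["tool_pos"][2],o["ee_rot"]); find(p,p2,qs); return p,p2
E
python3 -c "
from h import *
look('w1.png')
for n in ['scene','top']: 
    p=eyes.snapshot(n); print(n); find(p,p,Q)"
```

```text
t 3.475 tool bay [-0.1735 -0.0177] 0.4048791858862777 [-3.1415 -0.0009 -0.0466]
bay 0.82 [243.  40.] world [0.5419 0.2299] bay [ 0.0009 -0.0008]
post 0.69 [206.  96.] world [0.4762 0.2841] bay [-0.0672  0.0503]
strip 0.88 [322. 142.] world [0.4066 0.1261] bay [-0.1294 -0.1108]
strip_left 0.57 [242. 139.] world [0.4167 0.2384] bay [-0.1245  0.0019]
strip_right 0.58 [400. 142.] world [0.4026 0.0197] bay [-0.1283 -0.2172]
scene
bay 0.65 [193. 198.] world [0.5484 0.2174] bay [ 0.008 -0.013]
post 0.55 [182. 221.] world [0.4772 0.2827] bay [-0.0662  0.049 ]
strip 0.79 [249. 216.] world [0.4041 0.1247] bay [-0.1318 -0.1123]
strip_left 0.71 [207. 226.] world [0.4178 0.2394] bay [-0.1235  0.0029]
strip_right 0.76 [283. 194.] world [0.4249 0.0036] bay [-0.1053 -0.2323]
top
bay 0.71 [185. 155.] world [0.5478 0.2313] bay [0.0068 0.0009]
post 0.71 [283. 216.] world [0.4077 0.0174] bay [-0.1231 -0.2193]
strip 0.59 [232. 216.] world [0.4099 0.1279] bay [-0.1262 -0.1088]
strip_left 0.68 [177. 213.] world [0.4163 0.2461] bay [-0.1253  0.0095]
strip_right 0.69 [284. 217.] world [0.4046 0.0157] bay [-0.1262 -0.2211]
```

View pics/w1.png

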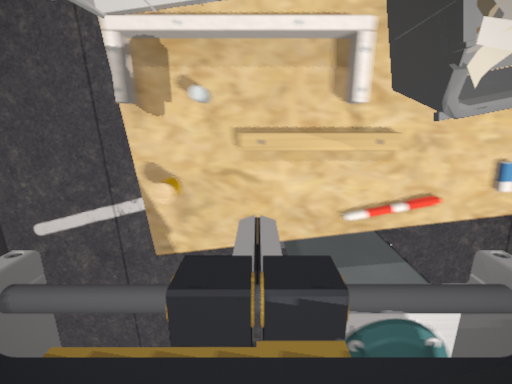

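>>> step_arm([
  [[0, 0, 50, 0, 0, 0, 0], [0, 0, 50, 0, 0, 0, 0], [0, 0, 50, 0, 0, 0, 0], [0, 0, 30, 0, 0, 0, 0], [0, 0, 18, 0, 0, 0, 0], [0, 0, 0, 0, 0, 0, 0], [10, 0, 0, 0, 0, 0, 0], [10, 0, 0, 0, 0, 0, 0], [10, 1, 0, 0, 0, 0, 0], [10, 1, 0, 0, 0, 0, 0], [10, 1, 0, 0, 0, 0, 0], [10, 1, 0, 0, 0, 0, 0], [10, 1, 0, 0, 0, 0, 0], [10, 1, 0, 0, 0, 0, 0], [10, 2, 0, 0, 0, 0, 0], [5, 1, 0, 0, 0, 0, 0], [0, 0, 0, 0, 0, 0, 0]],
])

```text
time: 6.5
tool_pos: [0.4618, 0.2059, 0.2066]
ee_rot: [3.142, -0.0, -0.048]
wrist_force: [-0.4, -0.6, -0.2]
width: 0.0005
finger_force: 0.0
```

```bash
python3 -c "
from h import *
look('w2.png')
for n in ['scene','top']: 
    p=eyes.snapshot(n); print(n); find(p,p,Q[2:]); save(p,n+'2.png')"
```

```text
t 6.5 tool bay [-0.078  -0.0285] 0.20663090703518872 [ 3.1415 -0.0003 -0.0476]
bay 0.96 [211. 111.] world [0.5434 0.2314] bay [0.0024 0.0008]
post 0.73 [150. 208.] world [0.4775 0.2825] bay [-0.0658  0.0487]
strip 0.89 [369. 241.] world [0.4431 0.1197] bay [-0.0926 -0.1155]
strip_left 0.59 [240. 174.] world [0.5015 0.2144] bay [-0.0387 -0.0181]
scene
strip_right 0.57 [284. 202.] world [0.397  0.0203] bay [-0.134  -0.2169]
top
strip 0.8 [237. 201.] world [0.4428 0.1161] bay [-0.0927 -0.1191]
strip_right 0.81 [284. 226.] world [0.3867 0.0161] bay [-0.1441 -0.2216]
```

View pics/w2.png

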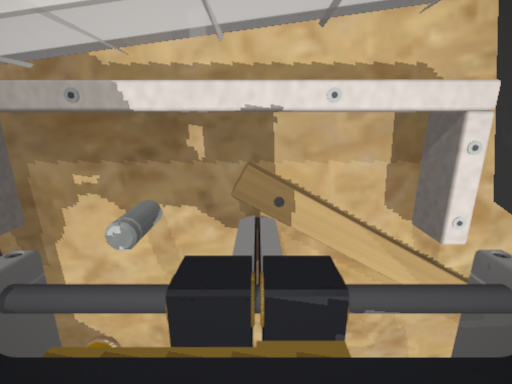

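>>> step_arm([
  [[-20, 0, 0, 0, 0, 0, 0], [0, 0, -50, 0, 0, 0, 0], [0, 0, -50, 0, 0, 0, 0], [-16, 50, -20, 0, 0, 0, 0], [-16, 50, 0, 0, 0, 0, 0], [-16, 50, 0, 0, 0, 0, 0], [-16, 50, 0, 0, 0, 0, 0], [0, 14, 0, 0, 0, 0.125, 0], [0, 0, 0, 0, 0, 0.125, 0], [0, 0, 0, 0, 0, 0.125, 0], [0, 0, 0, 0, 0, 0.125, 0], [0, 0, 0, 0, 0, 0, 0]],
])

```text
time: 8.7
tool_pos: [0.3673, -0.0038, 0.3267]
ee_rot: [-3.142, -0.0, -0.546]
wrist_force: [-0.2, -0.3, -0.5]
width: 0.0
finger_force: 0.0
```

```bash
python3 -c "
from h import *
look('w3.png')
for n in ['scene','top']: 
    p=eyes.snapshot(n); print(n); find(p,p,Q[2:])"
```

```text
t 8.7 tool bay [-0.1625 -0.2424] 0.3267089419380069 [-3.1416 -0.0002 -0.5459]
bay 0.79 [  6. 159.] world [0.5429 0.2254] bay [ 0.0021 -0.0052]
post 0.76 [ 10. 229.] world [0.4776 0.284 ] bay [-0.0658  0.0502]
strip 0.85 [134. 188.] world [0.4396 0.1215] bay [-0.0962 -0.1138]
strip_left 0.65 [ 32. 186.] world [0.5012 0.2139] bay [-0.0389 -0.0186]
strip_right 0.56 [222. 191.] world [0.3836 0.0317] bay [-0.1479 -0.2062]
scene
strip 0.95 [246. 209.] world [0.4327 0.1156] bay [-0.1027 -0.1201]
strip_left 0.91 [204. 203.] world [0.5055 0.2051] bay [-0.0343 -0.0273]
strip_right 0.7 [283. 203.] world [0.3947 0.0238] bay [-0.1364 -0.2135]
top
strip 0.95 [237. 201.] world [0.4424 0.117 ] bay [-0.0931 -0.1182]
strip_left 0.67 [189. 172.] world [0.5074 0.2208] bay [-0.0331 -0.0115]
strip_right 0.29 [133. 242.] world [0.356  0.3399] bay [-0.19    0.1004]
```

View pics/w3.png

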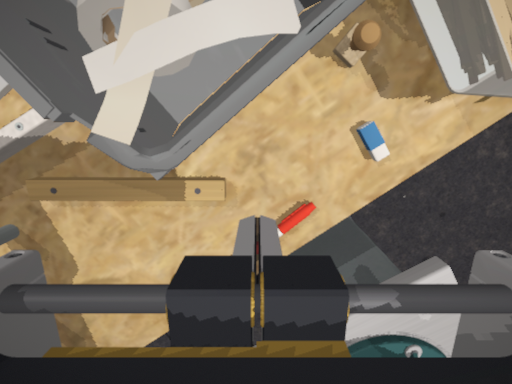

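```bash
python3 -c "
from h import *
p=eyes.snapshot('top'); a,b,o=wrist()
for z in (0,.04,.06,.08,.1,.12): print(z,at(p,(271,194),z)[:2],at(b,(158,174),z)[:2])
find(a,b,[('stamp',0),('eraser',0)])"
```

```text
0 [0.4571 0.0422] [0.4385 0.0865]
0.04 [0.4517 0.044 ] [0.4376 0.0695]
0.06 [0.4489 0.0449] [0.4371 0.061 ]
0.08 [0.4462 0.0458] [0.4367 0.0525]
0.1 [0.4435 0.0467] [0.4362 0.044 ]
0.12 [0.4408 0.0476] [0.4358 0.0355]
stamp 0.92 [353.  47.] world [ 0.4416 -0.1664] bay [-0.0807 -0.4013]
eraser 0.66 [372. 137.] world [ 0.3473 -0.1447] bay [-0.1758 -0.3841]
```

>>> step_arm([
  [[-4, 0, 50, 0, 0, 0, 0], [0, 0, 50, 0, 0, 0, 0], [0, 0, 17, 0, 0, 0, 0], [0, -8, 0, 0, 0, 0, 0], [0, -8, 0, 0, 0, 0, 0], [0, -8, 0, 0, 0, 0, 0], [0, -8, 0, 0, 0, 0, 0], [0, -8, 0, 0, 0, 0, 0], [0, 0, 0, 0, 0, 0, 0]],
])

```text
time: 10.72
tool_pos: [0.3856, 0.0329, 0.2106]
ee_rot: [-3.14, -0.002, -0.546]
wrist_force: [0.5, -0.0, 3.2]
width: 0.0002
finger_force: 1.6
```

```bash
python3 -c "
from h import *
look('w4.png',Q[2:])
p=eyes.snapshot('top'); find(p,p,Q[2:]);p=eyes.snapshot('scene'); find(p,p,Q[2:])"
```

```text
t 10.725 tool bay [-0.146  -0.2049] 0.21055264370800741 [-3.1403 -0.0019 -0.5463]
strip_right 0.57 [243. 226.] world [0.3912 0.0401] bay [-0.1407 -0.1974]
strip 0.71 [232. 197.] world [0.452  0.1281] bay [-0.084  -0.1067]
strip_left 0.73 [186. 167.] world [0.517  0.2281] bay [-0.0238 -0.0038]
strip 0.77 [237. 208.] world [0.4516 0.134 ] bay [-0.0848 -0.1008]
strip_left 0.86 [199. 203.] world [0.5111 0.2175] bay [-0.0293 -0.0146]
strip_right 0.61 [281. 203.] world [0.3973 0.0273] bay [-0.134  -0.2099]
```

View pics/w4.png

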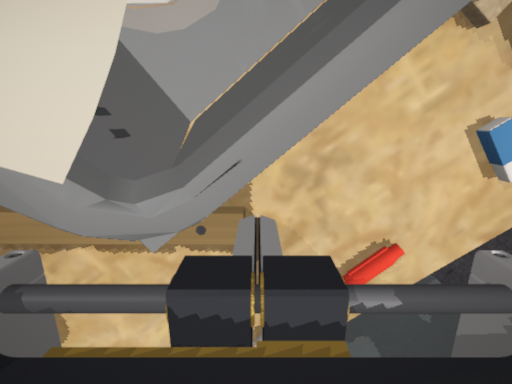

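>>> step_arm([
  [[-11.5, 0, 0.3, 0, 0.057, 0, 0], [-11.5, 0, 0.3, 0, 0.057, 0, 0], [-11.5, 0, 0.3, 0, 0.057, 0, 0], [0, 0, 0, 0, 0, 0, 0]],
])

```text
time: 11.82
tool_pos: [0.3543, 0.0507, 0.206]
ee_rot: [3.14, -0.169, -0.546]
wrist_force: [-1.0, -0.0, 0.2]
width: 0.0004
finger_force: 0.3
```

```bash
cat >> h.py <<'E'
def tip():
    o=robot.get_obs(); R=Ro.from_euler("xyz",o["ee_rot"]).as_matrix(); t=o["tool_pos"]+R@[0,0,.199]
    print("tip bay",bay(t),t[2],"F",o["wrist_force"],"M",o["wrist_torque"],"ff",o["finger_force"])
E
python3 -c "
from h import *
tip()"
```

```text
tip bay [-0.1488 -0.2048] 0.009829609762884856 F [-0.9646 -0.0103  0.2252] M [ 0.0767  0.1737 -0.0223] ff 0.257564718631329
```

>>> step_arm([
  [[0, 5, 0, 0, 0, 0, 0], [6, 0, 0, 0, 0, 0, 0], [0, -7, 1, 0, 0, 0, 0], [0, -7, 0, 0, 0, 0, 0], [0, -7, 0, 0, 0, 0, 0], [0, -7, 0, 0, 0, 0, 0], [0, -7, 0, 0, 0, 0, 0], [0, -7, 0, 0, 0, 0, 0], [0, 0, 0, 0, 0, 0, 0]],
])

```text
time: 12.95
tool_pos: [0.3803, 0.0794, 0.2069]
ee_rot: [-3.14, -0.171, -0.547]
wrist_force: [-0.3, 0.9, 2.2]
width: 0.0003
finger_force: 0.8
```

```bash
python3 -c "
from h import *
tip()
look('w5.png',Q)
p=eyes.snapshot('top'); find(p,p,Q[2:]);p=eyes.snapshot('scene'); find(p,p,Q[2:])"
```

```text
tip bay [-0.1236 -0.1747] 0.01086096083572477 F [-0.2932  0.861   2.1622] M [ 0.0468  0.0579 -0.0542] ff 0.7811650587245822
t 12.95 tool bay [-0.1535 -0.1587] 0.20694903962222225 [-3.1404 -0.1713 -0.5466]
post 0.37 [239. 237.] world [0.4078 0.0774] bay [-0.1259 -0.1594]
strip 0.79 [100. 228.] world [0.4685 0.1641] bay [-0.0693 -0.0699]
strip_right 0.73 [242. 234.] world [0.4105 0.0728] bay [-0.1229 -0.1638]
strip 0.7 [217. 188.] world [0.4724 0.1598] bay [-0.0652 -0.0741]
strip_left 0.63 [172. 159.] world [0.5366 0.2593] bay [-0.0057  0.0284]
strip 0.78 [224. 209.] world [0.4641 0.1673] bay [-0.0738 -0.0669]
strip_left 0.71 [183. 201.] world [0.5408 0.2488] bay [-0.0011  0.018 ]
strip_right 0.66 [264. 205.] world [0.4155 0.0726] bay [-0.1179 -0.1638]
```

View pics/w5.png

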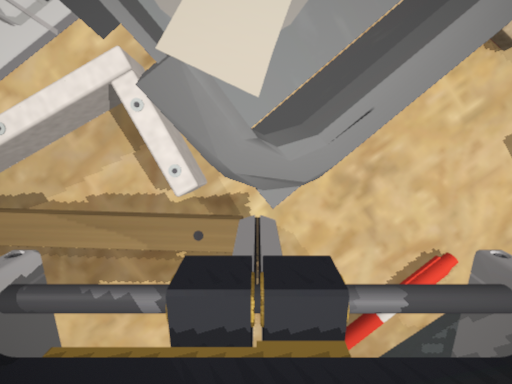

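>>> step_arm([
  [[0, -7, 0, 0, 0, 0, 0], [0, -7, 0, 0, 0, 0, 0], [0, -7, 0, 0, 0, 0, 0], [0, -7, 0, 0, 0, 0, 0], [0, -7, 0, 0, 0, 0, 0], [0, 0, 0, 0, 0, 0, 0]],
])

```text
time: 14.4
tool_pos: [0.3984, 0.1092, 0.2069]
ee_rot: [-3.141, -0.171, -0.547]
wrist_force: [-0.5, 0.5, -0.2]
width: 0.0007
finger_force: 0.0
```

```bash
python3 -c "
from h import *
tip()
look('w6.png',Q)
p=eyes.snapshot('top'); find(p,p,Q[2:]);p=eyes.snapshot('scene'); find(p,p,Q[2:])"
```

```text
tip bay [-0.1069 -0.1442] 0.010801739285761058 F [-0.4833  0.4803 -0.2244] M [0.077  0.0354 0.0174] ff 0.0006780597612987549
t 14.4 tool bay [-0.1367 -0.1281] 0.20689606918827988 [-3.141  -0.1711 -0.5465]
bay 0.97 [ 19. 189.] world [0.543  0.2294] bay [ 0.002  -0.0012]
strip 0.84 [100. 235.] world [0.4825 0.197 ] bay [-0.0569 -0.0364]
strip_right 0.74 [238. 234.] world [0.43   0.1049] bay [-0.1049 -0.1308]
strip 0.88 [203. 182.] world [0.4866 0.1908] bay [-0.0525 -0.0425]
strip_left 0.79 [152. 156.] world [0.5443 0.3012] bay [-0.      0.0706]
strip_right 0.32 [156. 158.] world [0.5393 0.2943] bay [-0.0047  0.0635]
strip 0.71 [210. 206.] world [0.4933 0.1941] bay [-0.0459 -0.0388]
strip_left 0.87 [169. 210.] world [0.5265 0.2959] bay [-0.0175  0.0644]
strip_right 0.77 [251. 204.] world [0.4358 0.0997] bay [-0.0989 -0.1358]
```

View pics/w6.png

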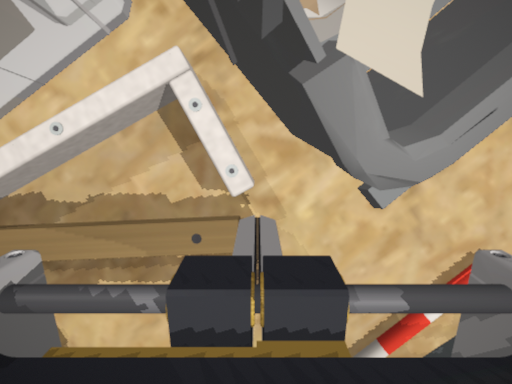

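>>> step_arm([
  [[0, -7, 0, 0, 0, -0.02, 0], [0, -7, 0, 0, 0, -0.02, 0], [0, -7, 0, 0, 0, -0.02, 0], [0, -7, 0, 0, 0, -0.02, 0], [0, -7, 0, 0, 0, -0.02, 0], [0, 0, 0, 0, 0, 0, 0]],
])

```text
time: 15.85
tool_pos: [0.4154, 0.1398, 0.2067]
ee_rot: [3.125, -0.17, -0.445]
wrist_force: [1.1, 0.3, -0.1]
width: 0.0004
finger_force: 0.1
```

```bash
python3 -c "
from h import *
tip()
look('w7.png',Q)
p=eyes.snapshot('top'); find(p,p,Q[2:]);p=eyes.snapshot('scene'); find(p,p,Q[2:])"
```

```text
tip bay [-0.0913 -0.1128] 0.010595405011208259 F [ 1.0562  0.299  -0.1405] M [0.1057 0.0862 0.0215] ff 0.07887492891313741
t 15.85 tool bay [-0.1212 -0.0967] 0.20668828409439505 [ 3.1251 -0.1704 -0.4449]
bay 0.86 [ 65. 168.] world [0.5438 0.2294] bay [ 0.0028 -0.0012]
post 0.65 [ 46. 278.] world [0.4767 0.2839] bay [-0.0667  0.0501]
strip 0.9 [ 95. 235.] world [0.4899 0.2344] bay [-0.0512  0.0013]
strip_right 0.98 [239. 234.] world [0.4455 0.1349] bay [-0.0909 -0.1002]
strip 0.64 [185. 176.] world [0.4998 0.2308] bay [-0.0411 -0.0018]
strip_left 0.65 [136. 157.] world [0.5407 0.3361] bay [-0.0053  0.1053]
strip 0.78 [196. 214.] world [0.4843 0.2387] bay [-0.057   0.0053]
strip_right 0.78 [240. 206.] world [0.4421 0.1285] bay [-0.0939 -0.1067]
```

>>> step_arm([
  [[0, 8, 0, 0, 0, 0, 0], [-17, 0, -3, 0, 0, 0, 0], [-17, 0, -3, 0, 0, 0, 0], [0, -19, 0, 0, 0, 0, 0], [0, -19, 0, 0, 0, 0, 0], [0, -19, 0, 0, 0, 0, 0], [0, -19, 0, 0, 0, 0, 0], [0, 0, 0, 0, 0, -0.1, 0], [0, 0, 0, 0, 0, -0.1, 0], [0, 0, 0, 0, 0, 0, 0]],
])

```text
time: 17.8
tool_pos: [0.414, 0.2162, 0.2053]
ee_rot: [3.09, -0.163, -0.244]
wrist_force: [0.5, -0.7, -1.4]
width: 0.0004
finger_force: 0.0
```

```bash
python3 -c "
from h import *
tip()
look('w8.png',Q)
p=eyes.snapshot('top'); find(p,p,Q[2:]);p=eyes.snapshot('scene'); find(p,p,Q[2:])"
```

```text
tip bay [-0.0965 -0.0368] 0.009226733547785665 F [ 0.4616 -0.6733 -1.4283] M [ 0.1483  0.0813 -0.0149] ff 0.0
t 17.8 tool bay [-0.1262 -0.0205] 0.20533093581348769 [ 3.0904 -0.163  -0.2438]
bay 0.76 [178. 103.] world [0.5423 0.2293] bay [ 0.0014 -0.0013]
post 0.94 [132. 216.] world [0.4724 0.2836] bay [-0.0711  0.0496]
strip 0.79 [190. 172.] world [0.493  0.2346] bay [-0.0482  0.0016]
strip_left 0.75 [ 24. 145.] world [0.5376 0.3339] bay [-0.0083  0.1029]
strip_right 0.95 [339. 203.] world [0.4451 0.1353] bay [-0.0914 -0.0998]
strip 0.89 [188. 179.] world [0.493  0.2255] bay [-0.0477 -0.0074]
strip_left 0.93 [137. 158.] world [0.54   0.3348] bay [-0.0059  0.1039]
strip_right 0.69 [232. 199.] world [0.4456 0.1283] bay [-0.0905 -0.1067]
strip_left 0.88 [154. 211.] world [0.5436 0.3309] bay [-0.0021  0.1002]
strip_right 0.78 [238. 206.] world [0.4459 0.1346] bay [-0.0905 -0.1004]
```

View pics/w8.png

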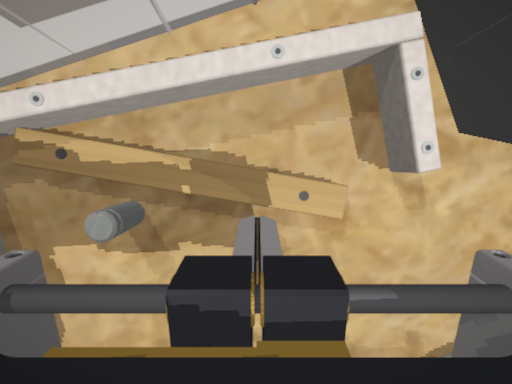

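```bash
cat >> h.py <<'E'
def inc(bx,by,z=0):
    R=Ro.from_euler("xyz",robot.get_obs()["ee_rot"]).as_matrix(); w=RB@[bx,by]; print("inc",(bx,by,z),R.T@[w[0],w[1],z])
E
python3 -c "
from h import *
inc(0,-22);inc(10,0)"
```

```text
inc (0, -22, 0) [ 4.2308 21.5144  1.7972]
inc (10, 0, 0) [ 9.6776 -2.0279  1.4936]
```

>>> step_arm([
  [[4, 21.5, 2, 0, 0, 0, 0], [6.8, -1.4, 1, 0, 0, 0, 0], [6.8, -1.4, 1, 0, 0, 0, 0], [6.8, -1.4, 1, 0, 0, 0, 0], [6.8, -1.4, 1, 0, 0, 0, 0], [6.8, -1.4, 1, 0, 0, 0, 0], [6.8, -1.4, 1, 0, 0, 0, 0], [6.8, -1.4, 1, 0, 0, 0, 0], [0, 0, 0, 0, 0, 0, 0]],
])

```text
time: 19.62
tool_pos: [0.4619, 0.1911, 0.2058]
ee_rot: [3.091, -0.164, -0.243]
wrist_force: [-0.3, -0.6, -0.1]
width: 0.0005
finger_force: 0.0
```

```bash
python3 -c "
from h import *
tip()
look('w9.png',Q)
p=eyes.snapshot('top'); find(p,p,Q[2:]);p=eyes.snapshot('scene'); find(p,p,Q[2:])"
```

```text
tip bay [-0.0473 -0.0595] 0.009734255315314744 F [-0.3367 -0.6249 -0.103 ] M [ 0.0122  0.0656 -0.0248] ff 0.0
t 19.625 tool bay [-0.0771 -0.0433] 0.20581463779969508 [ 3.0909 -0.1639 -0.2434]
bay 0.55 [162. 177.] world [0.5431 0.2298] bay [ 0.0021 -0.0008]
post 0.28 [160. 177.] world [0.543  0.2309] bay [0.002  0.0003]
strip 0.83 [166. 208.] world [0.5204 0.2334] bay [-0.0207  0.0018]
strip_left 0.54 [309. 189.] world [0.5083 0.1287] bay [-0.0279 -0.1035]
strip_right 0.59 [233. 172.] world [0.5056 0.1251] bay [-0.0304 -0.1071]
strip 0.71 [195. 206.] world [0.5149 0.2282] bay [-0.0259 -0.0038]
strip_left 0.68 [150. 214.] world [0.5359 0.3442] bay [-0.0104  0.1132]
strip_right 0.75 [228. 191.] world [0.5173 0.1257] bay [-0.0188 -0.106 ]
```

View pics/w9.png

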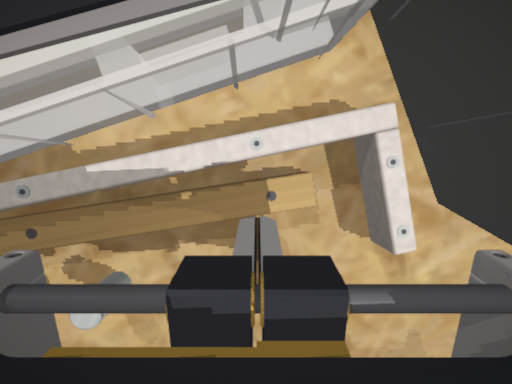

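>>> step_arm([
  [[4, -0.8, 0.6, 0, 0, 0, 0], [4, -0.8, 0.6, 0, 0, 0, 0], [2, -0.4, 0.3, 0, 0, 0, 0], [0, 0, 0, 0, 0, 0, 0]],
])

```text
time: 20.82
tool_pos: [0.4719, 0.1905, 0.2057]
ee_rot: [3.091, -0.163, -0.243]
wrist_force: [0.6, -0.3, -0.4]
width: 0.0006
finger_force: 0.0
```

>>> step_arm([
  [[2, -0.4, 0.3, 0, 0, 0, 0], [0, 0, 0, 0, 0, 0, 0]],
])

```text
time: 21.08
tool_pos: [0.4738, 0.1904, 0.2058]
ee_rot: [3.091, -0.163, -0.243]
wrist_force: [0.9, -0.4, 1.8]
width: 0.0004
finger_force: 0.1
```

```bash
python3 -c "
from h import *
tip()
look('w10.png',Q)
p=eyes.snapshot('top'); find(p,p,Q[2:]);p=eyes.snapshot('scene'); find(p,p,Q[2:])"
```

```text
tip bay [-0.0355 -0.0597] 0.009675007379109424 F [ 0.9074 -0.3568  1.7597] M [0.1074 0.1075 0.0018] ff 0.05395020268224471
t 21.075 tool bay [-0.0653 -0.0434] 0.2057667779983864 [ 3.0906 -0.1635 -0.243 ]
bay 0.96 [168. 196.] world [0.5403 0.229 ] bay [-0.0006 -0.0017]
strip 0.75 [162. 215.] world [0.5278 0.2369] bay [-0.0135  0.0055]
strip_left 0.72 [  2. 254.] world [0.5304 0.3474] bay [-0.016   0.1161]
strip_right 0.92 [305. 185.] world [0.5234 0.1302] bay [-0.0128 -0.1012]
strip_right 0.53 [234. 165.] world [0.5216 0.1228] bay [-0.0143 -0.1087]
strip 0.96 [190. 204.] world [0.5285 0.2353] bay [-0.0127  0.004 ]
strip_left 0.88 [153. 216.] world [0.5233 0.3416] bay [-0.0229  0.1099]
strip_right 0.58 [225. 189.] world [0.5284 0.1268] bay [-0.0077 -0.1043]
```

>>> step_arm([
  [[1.5, -0.3, 0.2, 0, 0, 0, 0], [0, 0, 0, 0, 0, 0, 0]],
])

```text
time: 22.02
tool_pos: [0.4753, 0.1903, 0.2057]
ee_rot: [3.09, -0.163, -0.243]
wrist_force: [-0.2, -0.6, -0.7]
width: 0.0002
finger_force: 0.2
```

>>> step_arm([
  [[-12, 2.4, -2, 0, 0, 0, 0], [-12, 2.4, -2, 0, 0, 0, 0], [-5, 0, -40, 0, 0, 0, 0], [-10, 0, -50, 0, 0, 0, 0], [-30, 0, -50, 0, 0, 0, 0], [-30, 0, 0, 0, 0, 0, 0], [0, 0, 0, 0, 0, 0, 0]],
])

```text
time: 22.9
tool_pos: [0.3563, 0.2222, 0.3321]
ee_rot: [3.091, -0.164, -0.241]
wrist_force: [0.5, 0.8, -0.1]
width: 0.0002
finger_force: 0.0
```

```bash
python3 -c "
from h import *
tip()
p,p2=look('w11.png',Q)
m=models.masks_of(p,'strip')[0]['mask']; ys,xs=np.nonzero(m)
r=cv2.minAreaRect(np.c_[xs,ys].astype(np.float32)); b=cv2.boxPoints(r); print(b,[bay(at(p2,q,.018)) for q in b])
a=cv2.imread('pics/w11.png'); x0,x1,y0,y1=max(xs.min()-20,0),xs.max()+20,max(ys.min()-30,0),ys.max()+30
print(x0,y0); a=a[y0:y1,x0:x1]; f=780/a.shape[1]; print(f); cv2.imwrite('pics/c11.png',cv2.resize(a,None,fx=f,fy=f,interpolation=2))
p=eyes.snapshot('top'); find(p,p,Q[2:]);p=eyes.snapshot('scene'); find(p,p,Q[2:])"
```

```text
tip bay [-0.1542 -0.0333] 0.13599796705414197 F [ 0.506   0.8486 -0.1393] M [ 0.093   0.1092 -0.0319] ff 0.0
t 22.9 tool bay [-0.1841 -0.0172] 0.33207798611563766 [ 3.0913 -0.164  -0.2405]
bay 0.57 [198.  79.] world [0.5403 0.2282] bay [-0.0005 -0.0025]
post 0.72 [148. 251.] world [0.3577 0.34  ] bay [-0.1883  0.1005]
strip 0.91 [196.  91.] world [0.527  0.2339] bay [-0.0141  0.0025]
strip_left 0.79 [ 97. 111.] world [0.5288 0.345 ] bay [-0.0176  0.1136]
strip_right 0.84 [285.  70.] world [0.5235 0.1287] bay [-0.0127 -0.1027]Traceback (most recent call last):
  File "<string>", line 5, in <module>
    m=models.masks_of(p,'strip')[0]['mask']; ys,xs=np.nonzero(m)
      ~~~~~~~~~~~~~~~~~~~~~~~~~~^^^
IndexError: list index out of range
```

```bash
python3 -c "
from h import *
for i in range(2):
  p,p2,o=wrist(); find(p,p2,[('strip_left',.009),('strip_right',.009),('bay',0)])
  for q in ('strip','strip_left'):
    for m in models.masks_of(p,q)[:1]:
      ys,xs=np.nonzero(m['mask']); r=cv2.minAreaRect(np.c_[xs,ys].astype(np.float32)); print(q,m['confidence'],np.array([bay(at(p2,t,.015)) for t in cv2.boxPoints(r)]).ravel())
for n in ('top','scene'):
  p=eyes.snapshot(n); find(p,p,Q[2:]+[('spool',0),('stamp',0),('eraser',0)])
inc(10,0);inc(0,10);tip()"
```

```text
strip_left 0.6 [ 91. 110.] world [0.5333 0.349 ] bay [-0.0133  0.1178]
strip_right 0.96 [281.  69.] world [0.5275 0.1319] bay [-0.0088 -0.0994]
bay 0.56 [194.  77.] world [0.5447 0.2306] bay [0.0037 0.0001]
strip 0.84 [-0.0038  0.1176  0.0035 -0.1032 -0.0252 -0.1045 -0.032   0.1185]
strip_left 0.65 [-0.004   0.1178  0.0026 -0.103  -0.0259 -0.1042 -0.032   0.1189]
strip_left 0.69 [ 95. 109.] world [0.5339 0.3459] bay [-0.0125  0.1147]
strip_right 0.75 [283.  74.] world [0.5217 0.1311] bay [-0.0146 -0.1004]
bay 0.87 [195.  79.] world [0.5426 0.2299] bay [ 0.0016 -0.0007]
strip 0.71 [-0.0041  0.1178  0.0046 -0.1032 -0.0251 -0.1048 -0.0333  0.1186]
strip_left 0.55 [-0.004   0.1188  0.0051 -0.1032 -0.0249 -0.1049 -0.0335  0.1196]
strip 0.7 [186. 163.] world [0.5288 0.2287] bay [-0.0121 -0.0026]
strip_left 0.65 [129. 163.] world [0.5293 0.3531] bay [-0.0175  0.1217]
strip_right 0.7 [184. 164.] world [0.5256 0.2314] bay [-0.0155 -0.    ]
stamp 0.67 [366. 200.] world [ 0.4409 -0.1652] bay [-0.0813 -0.4002]
eraser 0.55 [358. 245.] world [ 0.3437 -0.1452] bay [-0.1794 -0.3848]
strip 0.59 [190. 206.] world [0.5244 0.2381] bay [-0.017   0.0066]
strip_left 0.94 [153. 214.] world [0.5337 0.3377] bay [-0.0123  0.1065]
spool 0.58 [182. 261.] world [0.3508 0.3406] bay [-0.1951  0.1008]
stamp 0.61 [327. 176.] world [ 0.4353 -0.1609] bay [-0.0872 -0.3961]
eraser 0.4 [341. 191.] world [ 0.3633 -0.1514] bay [-0.1595 -0.39  ]
inc (10, 0, 0) [ 9.6779 -2.0268  1.4933]
inc (0, 10, 0) [-1.922  -9.7795 -0.8169]
tip bay [-0.1524 -0.0336] 0.13573596443547933 F [-0.6486  0.2584  0.1173] M [0.1449 0.0363 0.0177] ff 0.0
```

```bash
python3 -c "
from h import *
inc(70,40);inc(0,0,-126)"
```

```text
inc (70, 40, 0) [ 60.0572 -53.3056   7.186 ]
inc (0, 0, -126) [-20.4873  -6.3443 124.1613]
```

>>> step_arm([
  [[30, -26.7, 3.6, 0, 0, 0, 0], [30, -26.7, 3.6, 0, 0, 0, 0], [-6.8, -2.1, 41.4, 0, 0, 0, 0], [-6.8, -2.1, 41.4, 0, 0, 0, 0], [-6.8, -2.1, 41.4, 0, 0, 0, 0], [0, 0, 0, 0, 0, 0, 0], [9.7, -2, 1.5, 0, 0, 0, 0], [9.7, -2, 1.5, 0, 0, 0, 0], [9.7, -2, 1.5, 0, 0, 0, 0], [6, -1.2, 0.9, 0, 0, 0, 0], [0, 0, 0, 0, 0, 0, 0]],
])

```text
time: 25.92
tool_pos: [0.4669, 0.2567, 0.2061]
ee_rot: [3.091, -0.164, -0.244]
wrist_force: [-0.4, -0.3, -0.3]
width: 0.0002
finger_force: 0.0
```

```bash
python3 -c "
from h import *
tip()"
```

```text
tip bay [-0.0455  0.0063] 0.009968062296632968 F [-0.4121 -0.3328 -0.2558] M [ 0.1436  0.0607 -0.0023] ff 0.0
```

>>> step_arm([
  [[4, -0.8, 0.6, 0, 0, 0, 0], [4, -0.8, 0.6, 0, 0, 0, 0], [2, -0.4, 0.3, 0, 0, 0, 0], [0, 0, 0, 0, 0, 0, 0]],
])

```text
time: 26.42
tool_pos: [0.4766, 0.2562, 0.2058]
ee_rot: [3.09, -0.163, -0.243]
wrist_force: [-0.6, -0.1, -0.8]
width: 0.0007
finger_force: 0.1
```

>>> step_arm([
  [[1.5, -0.3, 0.2, 0, 0, 0, 0], [0, 0, 0, 0, 0, 0, 0]],
])

```text
time: 26.68
tool_pos: [0.4781, 0.2562, 0.2058]
ee_rot: [3.091, -0.163, -0.243]
wrist_force: [-1.5, -0.2, 0.5]
width: 0.0001
finger_force: 0.3
```

>>> step_arm([
  [[1.5, -0.3, 0.2, 0, 0, 0, 0], [0, 0, 0, 0, 0, 0, 0]],
])

```text
time: 26.92
tool_pos: [0.4798, 0.2561, 0.2059]
ee_rot: [3.091, -0.163, -0.243]
wrist_force: [-0.6, 0.3, 0.2]
width: 0.0008
finger_force: 0.2
```

>>> step_arm([
  [[1.5, -0.3, 0.2, 0, 0, 0, 0], [0, 0, 0, 0, 0, 0, 0]],
])

```text
time: 27.18
tool_pos: [0.4807, 0.256, 0.2058]
ee_rot: [3.09, -0.161, -0.243]
wrist_force: [-3.9, 0.8, 1.3]
width: 0.0006
finger_force: 2.2
```

>>> step_arm([
  [[1, -0.2, 0.2, 0, 0, 0, 0], [0, 0, 0, 0, 0, 0, 0]],
])

```text
time: 27.42
tool_pos: [0.4812, 0.2561, 0.2058]
ee_rot: [3.089, -0.16, -0.243]
wrist_force: [-6.7, 1.1, 4.6]
width: 0.0002
finger_force: 3.8
```

```bash
python3 -c "
from h import *
tip()
p,p2,o=wrist(); find(p,p2,Q)"
```

```text
tip bay [-0.0319  0.0062] 0.009597217051175472 F [-6.7238  1.0932  4.5652] M [ 0.1534  1.2781 -0.07  ] ff 3.7738212509430014
bay 0.86 [257. 178.] world [0.5428 0.2278] bay [ 0.002  -0.0028]
post 0.54 [249. 197.] world [0.5311 0.2368] bay [-0.0102  0.0056]
strip 0.58 [249. 196.] world [0.5316 0.2372] bay [-0.0097  0.006 ]
strip_left 0.85 [ 96. 228.] world [0.5383 0.346 ] bay [-0.0082  0.115 ]
```

>>> step_arm([
  [[-12, 2.4, -2, 0, 0, 0, 0], [-12, 2.4, -2, 0, 0, 0, 0], [-5, 0, -40, 0, 0, 0, 0], [-10, 0, -50, 0, 0, 0, 0], [-30, 0, -50, 0, 0, 0, 0], [-30, 0, 0, 0, 0, 0, 0], [0, 0, 0, 0, 0, 0, 0], [0, 0, 0, 0, 0, 0, 0]],
])

```text
time: 28.72
tool_pos: [0.3654, 0.2873, 0.3315]
ee_rot: [3.09, -0.164, -0.243]
wrist_force: [0.4, -0.3, 0.3]
width: 0.0005
finger_force: 0.0
```

```bash
python3 -c "
from h import *
tip()
for i in range(2):
  p,p2,o=wrist(); find(p,p2,Q)
  for m in models.masks_of(p,'strip')[:1]:
      ys,xs=np.nonzero(m['mask']); r=cv2.minAreaRect(np.c_[xs,ys].astype(np.float32)); print(m['confidence'],np.array([bay(at(p2,t,.015)) for t in cv2.boxPoints(r)]).ravel())
for n in ('top','scene'):
  p=eyes.snapshot(n); find(p,p,Q[2:])"
```

```text
tip bay [-0.1482  0.0319] 0.13547172613102482 F [ 0.4002 -0.2997  0.2778] M [0.1021 0.0418 0.047 ] ff 0.0
bay 0.97 [251.  72.] world [0.5423 0.23  ] bay [ 0.0013 -0.0006]
post 0.78 [221. 140.] world [0.4745 0.285 ] bay [-0.069   0.0511]
strip 0.79 [250.  83.] world [0.5303 0.2353] bay [-0.0109  0.0041]
strip_left 0.58 [152.  96.] world [0.5397 0.3465] bay [-0.0067  0.1156]
strip_right 0.97 [342.  63.] world [0.5245 0.1273] bay [-0.0116 -0.1041]
0.72 [ 0.0027  0.116   0.0034 -0.104  -0.0256 -0.105  -0.0256  0.1171]
bay 0.82 [250.  68.] world [0.5463 0.2303] bay [ 0.0053 -0.0001]
post 0.66 [222. 141.] world [0.474  0.2832] bay [-0.0694  0.0493]
strip 0.81 [248.  85.] world [0.5289 0.2375] bay [-0.0124  0.0062]
strip_left 0.93 [152.  95.] world [0.5409 0.3457] bay [-0.0055  0.1148]
strip_right 0.82 [340.  62.] world [0.5263 0.1299] bay [-0.01   -0.1013]
0.8 [ 0.0027  0.1161  0.0046 -0.1039 -0.0242 -0.1052 -0.0254  0.1171]
strip 0.61 [183. 164.] world [0.5262 0.2361] bay [-0.0151  0.0047]
strip_left 0.79 [128. 160.] world [0.536  0.3537] bay [-0.0108  0.1226]
strip_right 0.65 [235. 163.] world [0.5249 0.1195] bay [-0.0109 -0.1118]
strip 0.6 [191. 205.] world [0.5233 0.2339] bay [-0.0179  0.0024]
strip_right 0.6 [226. 187.] world [0.5355 0.121 ] bay [-0.0004 -0.1098]
```

Flush along the back wall; handing in.

```bash
python3 -c "
from h import *
print(robot.close_job())"
```

```text
the job is handed in; nothing more can be done
None
```

I handed the job in with the strip flat along the bay's back wall, behind the post; the last camera readings put both ends within a few mm of the wall, inside the 10 mm limit. The gripper body briefly pressed the grey bin at about 3 N, I viewed 11 pictures against the limit of 10, and `close_job()` gave no verdict.

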